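# Seat the blue tube-mixer head on its drive

### The job

The blue head of one tube mixer is riding high, its three arms lying on top of the drive's notched collar. Turn it on its shaft until the arms drop into the three keyways and it sits fully down and level, then let go. Leave the white head on the other mixer as it is.

Things in the scene. Friction and masses are not known exactly. Their poses are not given: they have to be found in the camera images.
- blue_head: Loose three-armed mixer head, 0.2 kg. Origin: centre of underside, z up. Blue hub 40 mm wide, 28 high; on it a blue grip bar, 44 mm along x, 14 thick along y, top at 66 mm: pinch it from above. Arms 9 mm wide, 8 thick, at 0, 120, 240 deg from +x, end 61 mm out in blue cups 10 high. Starts with origin at z 44 mm, 30 to 60 deg from the nearest keyed angle, either way; turns freely.
- drive_1: Blue head's drive, fixed: white housing 124x124 mm, 30 high. Origin: centre of underside. On top a steel collar (radius 27 to 38 mm, top at 44 mm) with three keyways (20 mm wide inside, 28 outside) at 0, 120, 240 deg from +x, a red line at each; shaft 14 mm thick, tip at 54. When head and drive yaw differ by 0, 120 or 240 deg (10 deg play; any will do) the head drops 12 mm, to origin z 32 mm.
- white_head: The other mixer's head, same shape and size but white, already seated in its keyways (origin 32 mm above the bench). To be left alone.
- drive_2: Drive of the white head, fixed, the same as drive_1. Which of the two mixers stands on the left varies.
Things that resemble listed ones, but are neither listed nor needed, are in the scene too. Of the things that look like the blue_head, the larger one is meant.

How it is judged:
By the outcome, as a careful person would: the job done as asked, in the order asked, and still so for the second after the job is handed in, with the robot touching nothing.
It also fails if it takes over 32 s, if anything falls off the work surface, if the arm or the gripper's body presses on something with over 40 N, if the wrist force passes 120 N, or if a joint passes its speed limit or range.

### The arm

A 6-joint arm with a two-finger parallel gripper is mounted at the origin on a cart in front of the work surface, level with it; the furniture and walls round the work are solid. World frame = base frame: x ahead of the robot, y to its left, z up, the work surface at z = 0. Lengths are in m, angles in rad, forces in N, time in s.
With the tool pointing down it reaches from about 0.35 to 0.975 m from the base axis. Payload 7.1 kg.
Tool frame: the origin (TCP) lies between the finger pads; the fingertips stand 8 mm ahead of it and the grasp point (between the pads) lies 11 mm behind it; z points along the fingers, y is the line along which they close (so a half turn about z gives the same grasp; the last joint's range is limited). The gripper opens to 88 mm and grips with 3 to 60 N. Pads are 20 mm wide; open, the fingers measure 115 mm over their backs; the gripper's body (75 mm by 178 mm) begins 61 mm behind the grasp point.
Start: joints at [-1.323, 0.423, 1.63, -0, 1.089, -0.019], TCP at [0.165, -0.603, 0.231] pointing down, gripper open.
Joint ranges: [-3, 3], [-0.9, 2.11], [0.09, 2.58], [-1.31, 4.45], [0.11, 2.69], [-2.54, 2.54]. Speed limits (rad/s): [2.39, 2.39, 3.01, 3.14, 3.14, 3.14].

### API

Orientations are given as a unit quaternion [w, x, y, z].
In Python, from cell import state, imaging, ticket gives the robot as it stands.
- The arm moves only by the shell command python3 -m crank 'ROWS' [FORCE]. ROWS is JSON, a list of rows, each an object of numbers: "jaw": the opening in per cent of the stroke, from 0 (shut) to 100 (fully open); "tx", "ty", "tz": the shift along the tool's x, y, z in m; "rx", "ry", "rz": the turn, a rotation vector about the tool's x, y, z in rad. A call has 1 to 10 rows; each row shifts and turns the commanded pose from where the row before left it, along the tool's axes as they then stand; what a row does not reach is not made up. A row lasts 1/10 s, in which the tool goes at most 50 mm and 8.59 degrees, less where a joint would pass 70% of its speed; a pose out of reach is approached as far as the arm can. A call is refused whole if a number of a shift passes 0.05 or a number of a turn 0.15, either way. A call with a gripper value outside its range is refused whole. The fingers move at their own pace and stop on an object; FORCE is the grip in N (left out, the last holds). Time passes only in rows, so rows that do not move let the fingers close. It gives the time, the measured TCP pose, the force, the opening and the grip force at its end, in the units of the state.
- state(): the state, without advancing time (a new reading comes with each control period).
- imaging.snapshot(name): name is "side" or "top" or "wrist"; returns (picture, depth): 400x640x3 uint8, blue, green, red; 400x640 float32, m along the optical axis (not along the pixel's ray), 0 where there is no reading.
- imaging.calibration(name): a dict with "vertical_fov" (degrees; the focal length in pixels is half the picture's height over the tangent of half this angle, whatever the lens; pixels are square), "cx", "cy" (the principal point, pixels), "view" (4x4, takes a point from world to camera coordinates). Camera axes: x right, y down, z forward; pixel columns grow to the right and rows downward; lengths in m; the calibration is good to about 2 mm. A picture is of the moment at which its call begins: read the wrist's pose just before it. calibration takes no time and is no camera call; for the wrist camera it gives the pose at the moment of the call.
- ticket.sign_off(): hands the job in; it is judged then, once.
The state is a dict: "clock": time; "qpos": joint angles; "qd": joint speeds; "tau": joint torques, N m; "position": TCP position; "eef_rot": TCP orientation; "force": force on the tool from outside, world axes, zero at the start; "torque": the same for the moment, N m; "finger_gap": finger opening in m; "grasp_force": force on a finger pad.
Only numpy, scipy, OpenCV 4.12 (cv2) and the standard library are available. Lean on these libraries where they do the work, as an engineer would, in place of code of your own. Each camera call takes 0.05 s, during which the arm holds its last target. There are 200 camera calls.

## Working session

There is one attempt and no reset: what is moved stays moved. The work goes in short steps, Python scripts to look and compute and a shell command to move; the robot and the scene stay as the last step left them, time stands still between calls to the robot, and variables do not carry over. Pictures are saved under pics/ and viewed, at most 10 in all, crops included, and the job is handed in when it is done.

```bash
mkdir -p pics
cat > h.py <<'E'
import numpy as np,cv2
from cell import state,imaging,ticket
def cloud(n,save=None):
    c=imaging.calibration(n); p,d=imaging.snapshot(n)
    if save: cv2.imwrite(save,p)
    f=200/np.tan(np.radians(c["vertical_fov"])/2)
    v,u=np.mgrid[:400,:640]
    P=np.stack([(u-c["cx"])/f*d,(v-c["cy"])/f*d,d],-1)
    T=np.linalg.inv(np.array(c["view"]))
    return p,d,P@T[:3,:3].T+T[:3,3]
E
python3 - <<'E'
from h import *
for n in("top","side"):
    p,d,W=cloud(n,f"pics/{n}0.png"); np.savez(f"pics/{n}0",p=p,d=d,W=W)
s=state();print(s["clock"],s["position"],s["eef_rot"],s["qpos"],s["finger_gap"])
E
```

```text
0.1 [ 0.16469984 -0.60240021  0.22999465] [-6.94158379e-04  9.91113543e-01  1.33016757e-01 -7.59076780e-05] [-1.32297245e+00  4.23759895e-01  1.63058207e+00  8.65748483e-06
  1.08864726e+00 -1.90045409e-02] 0.08757007621505723
```

View pics/top0.png

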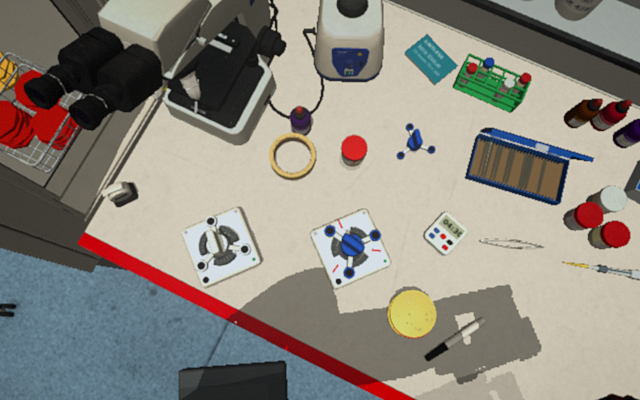

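View pics/side0.png

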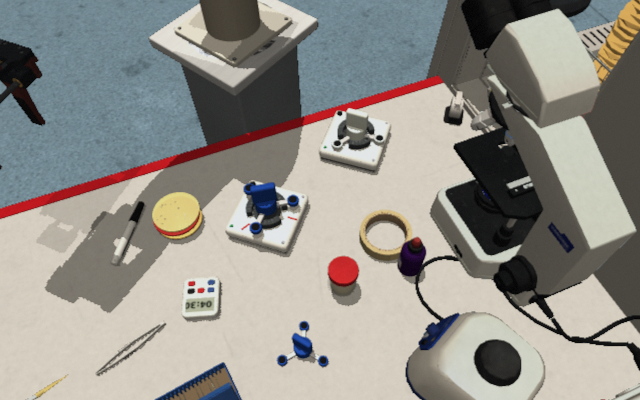

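The top view shows the blue head on the drive at about (350,246), with cups at (329,236), (371,234) and (354,266) and red lines between the arms. The white mixer is at (221,246), and the small decoy is at (415,142).

Run:
```python
from h import *
for n in("top","side"):
    z=np.load(f"pics/{n}0.npz");p,d,W=z["p"].astype(int),z["d"],z["W"]
    r,c={"top":(245,350),"side":(215,267)}[n]
    c0=np.median(W[r-3:r+4,c-3:c+4].reshape(-1,3),0)
    near=(np.hypot(*(W[...,:2]-c0[:2]).transpose(2,0,1))<.11)&(d>0)
    hsv=cv2.cvtColor(z["p"],cv2.COLOR_BGR2HSV).astype(int);H,S,V=hsv[...,0],hsv[...,1],hsv[...,2]
    blue=near&(H>100)&(H<130)&(S>120); red=near&((H<8)|(H>172))&(S>120)
    top=W[blue&(W[...,2]>.104)]; 
    (cx,cy),wh,a=cv2.minAreaRect((top[:,:2]*1000).astype(np.float32))
    m=top[:,:2].mean(0);e=np.linalg.svd(top[:,:2]-m)[2][0]
    print(n,"bar",cx,cy,wh,"mean",m,"maxz",top[:,2].max(),"dir",np.degrees(np.arctan2(e[1],e[0])),len(top))
    # white housing top: 
    ht=W[near&(abs(W[...,2]-.03)<.004)&(S<60)]
    (hx,hy),wh,a=cv2.minAreaRect((ht[:,:2]*1000).astype(np.float32)); print(" housing",hx,hy,wh,a)
    C=np.array([hx,hy])/1000
    for nm,M in(("cups",blue&(W[...,2]<.065)&(W[...,2]>.035)),("red",red&(W[...,2]>.02))):
        q=W[M]; rel=q[:,:2]-C; rr=np.hypot(*rel.T); k=rr>(.05 if nm=="cups" else .03)
        ang=np.degrees(np.arctan2(rel[k,1],rel[k,0]))
        o=np.exp(1j*np.radians(3*ang)).mean();print(" ",nm,k.sum(),"angle mod120",np.degrees(np.angle(o))/3,abs(o),np.histogram(ang,np.arange(-180,181,15))[0])
    cv2.imwrite(f"pics/{n}0c.png",cv2.resize(z["p"][r-60:r+60,c-70:c+70],None,fx=5,fy=5,interpolation=cv2.INTER_CUBIC)) if n=="top" else 0
```

```text
top bar 455.93719482421875 -381.33282470703125 (41.542625427246094, 13.98392391204834) mean [ 0.4550891  -0.38081069] maxz 0.11587312040037412 dir -129.79919002401653 180
 housing 455.95147705078125 -381.2737121582031 (123.31695556640625, 123.06346893310547) 19.38136100769043
  cups 82 angle mod120 50.62698199406057 0.9371184009021347 [ 2  0  0  0  0  0  7 16  1  0  0  0  0  0  6 17  4  0  0  0  0  0 11 18]
  red 25 angle mod120 19.199092475648797 0.9981054911326543 [0 0 0 0 0 8 0 0 0 0 0 0 0 8 0 0 0 0 0 0 0 9 0 0]
side bar 455.5709228515625 -380.5937805175781 (42.05603790283203, 15.06296443939209) mean [ 0.45548781 -0.38141182] maxz 0.11297086327086547 dir -130.33701015605675 179
 housing 454.7423095703125 -379.5592041015625 (122.55115509033203, 123.77079772949219) 18.5056209564209
  cups 101 angle mod120 49.86869100901862 0.9375540822446813 [ 1  0  0  0  0  0  9 38  3  0  0  0  0  0 17 15  0  0  0  0  0  0  6 12]
  red 15 angle mod120 19.564543686986 0.9984131484193834 [0 0 0 0 0 8 0 0 0 0 0 0 0 7 0 0 0 0 0 0 0 0 0 0]
```

View pics/top0c.png

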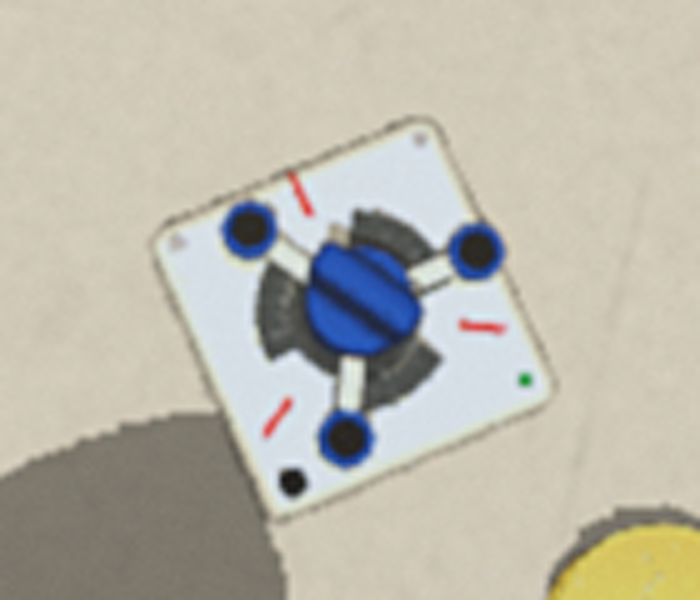

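Both views agree. The centre is at (0.4555,−0.381), the head's yaw is 50°, and the keyed yaw is 19.3°, so the head has to turn −30.8° (clockwise seen from above). First I move above it and line up with the bar.

```bash
python3 -m crank '[{"tx":0.034,"ty":-0.0137},{"tx":0.034,"ty":-0.0137},{"tx":0.034,"ty":-0.0137},{"tx":0.034,"ty":-0.0137},{"tx":0.034,"ty":-0.0137},{"tx":0.034,"ty":-0.0137},{"tx":0.034,"ty":-0.0137},{"tx":0.034,"ty":-0.0137},{"tx":0.034,"ty":-0.0137},{"tx":0.033,"ty":-0.0137}]'
python3 -m crank '[{"rz":-0.12},{"rz":-0.12},{"rz":-0.12},{"rz":-0.12},{"rz":-0.126},{},{}]'
cat >> h.py <<'E'
from scipy.spatial.transform import Rotation as Ro
def toolerr(cx,cy,z,yaw):
    s=state();w,x,y,zz=s["eef_rot"];R=Ro.from_quat([x,y,zz,w]).as_matrix()
    ya=np.degrees(np.arctan2(R[1,1],R[0,1]))
    print("t",s["clock"],"pos",s["position"],"yaw_y",ya,"d_tool",R.T@(np.array([cx,cy,z])-s["position"]),"rz",-np.radians((yaw-ya+90)%180-90),"tilt",R[:,2],"q",s["qpos"],"f",s["force"],s["finger_gap"],s["grasp_force"])
E
python3 -c "
from h import *
toolerr(.4555,-.381,.085,-40)
cloud('wrist','pics/w1.png')"
```

```text
t 0.1 pos [ 0.16469984 -0.60240021  0.22999465] yaw_y -74.7120865280639 d_tool [ 0.33888116 -0.13668781  0.14519722] rz -0.6058402001518822 tilt [-3.35135649e-04  1.35578555e-03 -9.99999025e-01] q [-1.32297245e+00  4.23759895e-01  1.63058207e+00  8.65748483e-06
  1.08864726e+00 -1.90045409e-02] f [ 0.79213373 -0.17879924 -0.50437487] 0.08757007621505723 0.0$[0]: bad value
$[0]: bad value
```

View pics/w1.png

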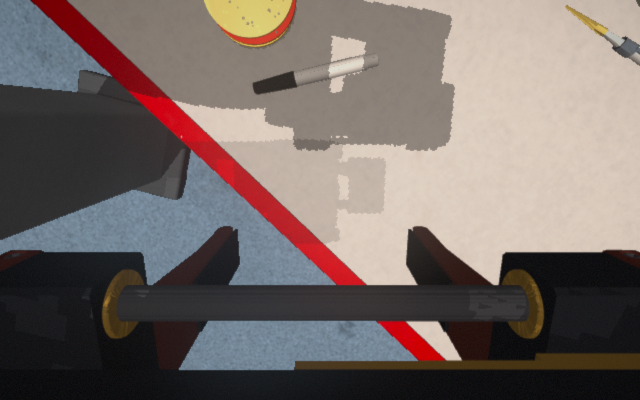

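The arm did not move, and the wrist view shows only the bench edge and the sponge. The rows were refused, so I'll probably have to give every key.

```bash
python3 -m crank '[{"jaw":100,"tx":0.034,"ty":-0.0137,"tz":0,"rx":0,"ry":0,"rz":0}]'
```

```text
clock: 0.25
position: [0.1921, -0.5822, 0.2304]
eef_rot: [0.0, 0.991, 0.131, -0.0]
force: [1.0, -0.2, 0.4]
finger_gap: 0.0878
grasp_force: 0.0
```

```bash
python3 -m crank '[{"jaw":100,"tx":0.034,"ty":-0.0137,"tz":0,"rx":0,"ry":0,"rz":0},{"jaw":100,"tx":0.034,"ty":-0.0137,"tz":0,"rx":0,"ry":0,"rz":0},{"jaw":100,"tx":0.034,"ty":-0.0137,"tz":0,"rx":0,"ry":0,"rz":0},{"jaw":100,"tx":0.034,"ty":-0.0137,"tz":0,"rx":0,"ry":0,"rz":0},{"jaw":100,"tx":0.034,"ty":-0.0137,"tz":0,"rx":0,"ry":0,"rz":0},{"jaw":100,"tx":0.034,"ty":-0.0137,"tz":0,"rx":0,"ry":0,"rz":0},{"jaw":100,"tx":0.034,"ty":-0.0137,"tz":0,"rx":0,"ry":0,"rz":0},{"jaw":100,"tx":0.034,"ty":-0.0137,"tz":0,"rx":0,"ry":0,"rz":0},{"jaw":100,"tx":0.033,"ty":-0.0137,"tz":0,"rx":0,"ry":0,"rz":0}]'
python3 -m crank '[{"jaw":100,"tx":0,"ty":0,"tz":0,"rx":0,"ry":0,"rz":-0.12},{"jaw":100,"tx":0,"ty":0,"tz":0,"rx":0,"ry":0,"rz":-0.12},{"jaw":100,"tx":0,"ty":0,"tz":0,"rx":0,"ry":0,"rz":-0.12},{"jaw":100,"tx":0,"ty":0,"tz":0,"rx":0,"ry":0,"rz":-0.12},{"jaw":100,"tx":0,"ty":0,"tz":0,"rx":0,"ry":0,"rz":-0.12},{"jaw":100,"tx":0,"ty":0,"tz":0,"rx":0,"ry":0,"rz":0},{"jaw":100,"tx":0,"ty":0,"tz":0,"rx":0,"ry":0,"rz":0}]'
python3 -c "
from h import *
toolerr(.4555,-.381,.085,-40)
cloud('wrist','pics/w2.png')"
```

```text
clock: 1.15
position: [0.4567, -0.3801, 0.2305]
eef_rot: [-0.0, 0.991, 0.133, -0.0]
force: [-0.1, -0.2, 0.8]
finger_gap: 0.0879
grasp_force: 0.0
clock: 1.85
position: [0.4556, -0.3813, 0.2305]
eef_rot: [-0.0, 0.908, 0.418, -0.0]
force: [0.3, -0.2, -0.1]
finger_gap: 0.0879
grasp_force: 0.0
t 1.85 pos [ 0.45559216 -0.38125673  0.23049189] yaw_y -40.5202496940848 d_tool [ 1.29472554e-04 -1.87195906e-04  1.45491969e-01] rz -0.009080070094272967 tilt [-2.33574151e-04  2.52166740e-04 -9.99999941e-01] q [-7.16854119e-01  3.78422801e-01  1.70021921e+00  4.19246870e-05
  1.06329240e+00 -9.66272310e-03] f [ 0.34255289 -0.1626547  -0.08212873] 0.08789657077543553 0.0
```

View pics/w2.png

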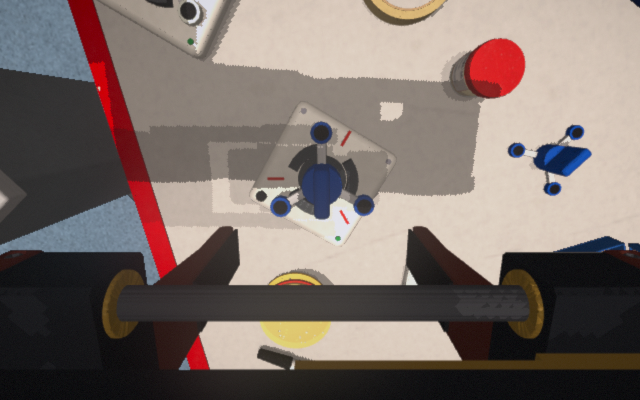

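The wrist view shows the bar at (321,190), upright and centred between the fingers. The keyways line up with the red lines, about 30° clockwise of the arms. I descend and close gently.

```bash
python3 -m crank '[{"jaw":100,"tx":0,"ty":0,"tz":0.03,"rx":0,"ry":0,"rz":0},{"jaw":100,"tx":0,"ty":0,"tz":0.03,"rx":0,"ry":0,"rz":0},{"jaw":100,"tx":0,"ty":0,"tz":0.03,"rx":0,"ry":0,"rz":0},{"jaw":100,"tx":0,"ty":0,"tz":0.03,"rx":0,"ry":0,"rz":0},{"jaw":100,"tx":0,"ty":0,"tz":0.025,"rx":0,"ry":0,"rz":0},{"jaw":100,"tx":0,"ty":0,"tz":0,"rx":0,"ry":0,"rz":0},{"jaw":100,"tx":0,"ty":0,"tz":0,"rx":0,"ry":0,"rz":0}]'
python3 -m crank '[{"jaw":0,"tx":0,"ty":0,"tz":0,"rx":0,"ry":0,"rz":0},{"jaw":0,"tx":0,"ty":0,"tz":0,"rx":0,"ry":0,"rz":0},{"jaw":0,"tx":0,"ty":0,"tz":0,"rx":0,"ry":0,"rz":0},{"jaw":0,"tx":0,"ty":0,"tz":0,"rx":0,"ry":0,"rz":0},{"jaw":0,"tx":0,"ty":0,"tz":0,"rx":0,"ry":0,"rz":0},{"jaw":0,"tx":0,"ty":0,"tz":0,"rx":0,"ry":0,"rz":0},{"jaw":0,"tx":0,"ty":0,"tz":0,"rx":0,"ry":0,"rz":0},{"jaw":0,"tx":0,"ty":0,"tz":0,"rx":0,"ry":0,"rz":0}]' 10
```

```text
clock: 2.6
position: [0.4557, -0.3814, 0.0858]
eef_rot: [-0.0, 0.908, 0.419, -0.0]
force: [0.7, -0.0, 0.4]
finger_gap: 0.0882
grasp_force: 0.0
clock: 3.4
position: [0.4557, -0.3813, 0.0856]
eef_rot: [-0.0, 0.908, 0.42, -0.0]
force: [0.4, 0.8, -0.4]
finger_gap: 0.0271
grasp_force: 0.0
```

```bash
python3 -m crank '[{"jaw":0,"tx":0,"ty":0,"tz":0,"rx":0,"ry":0,"rz":0},{"jaw":0,"tx":0,"ty":0,"tz":0,"rx":0,"ry":0,"rz":0},{"jaw":0,"tx":0,"ty":0,"tz":0,"rx":0,"ry":0,"rz":0},{"jaw":0,"tx":0,"ty":0,"tz":0,"rx":0,"ry":0,"rz":0}]'
```

```text
clock: 3.8
position: [0.4556, -0.3813, 0.0856]
eef_rot: [-0.0, 0.908, 0.42, -0.0]
force: [-0.8, 0.9, 0.3]
finger_gap: 0.014
grasp_force: 10.0
```

Gripped at 14.0 mm with 10 N. I turn it 0.53 rad about tool +z, which is clockwise from above.

```bash
python3 -m crank '[{"jaw":0,"tx":0,"ty":0,"tz":0,"rx":0,"ry":0,"rz":0.08},{"jaw":0,"tx":0,"ty":0,"tz":0,"rx":0,"ry":0,"rz":0.09},{"jaw":0,"tx":0,"ty":0,"tz":0,"rx":0,"ry":0,"rz":0.09},{"jaw":0,"tx":0,"ty":0,"tz":0,"rx":0,"ry":0,"rz":0.09},{"jaw":0,"tx":0,"ty":0,"tz":0,"rx":0,"ry":0,"rz":0.09},{"jaw":0,"tx":0,"ty":0,"tz":0,"rx":0,"ry":0,"rz":0.09},{"jaw":0,"tx":0,"ty":0,"tz":0,"rx":0,"ry":0,"rz":0},{"jaw":0,"tx":0,"ty":0,"tz":0,"rx":0,"ry":0,"rz":0}]'
python3 -c "
from h import *
toolerr(.4555,-.381,.085,-70.7)"
```

```text
clock: 4.6
position: [0.4556, -0.3813, 0.0855]
eef_rot: [-0.0, 0.986, 0.169, -0.0]
force: [-0.3, -0.3, -1.7]
finger_gap: 0.0142
grasp_force: 10.0
t 4.6 pos [ 0.45560932 -0.38129833  0.08553347] yaw_y -70.56814454133134 d_tool [-3.78139876e-06 -3.17607729e-04  5.33524542e-04] rz 0.002301311890495544 tilt [-1.65105843e-04  1.31021646e-04 -9.99999978e-01] q [-7.16864400e-01  5.74863830e-01  1.78180488e+00 -1.37289556e-05
  7.85134496e-01  5.14791771e-01] f [-0.29400803 -0.2928007  -1.66608998] 0.014240137000573316 9.998068660497665
```

The yaw is right, and the grip now carries the head's weight (−1.7 N), so the arms are over the keyways. I lower it 11 mm and watch the force.

```bash
python3 -m crank '[{"jaw":0,"tx":0,"ty":0,"tz":0.003,"rx":0,"ry":0,"rz":0},{"jaw":0,"tx":0,"ty":0,"tz":0.003,"rx":0,"ry":0,"rz":0},{"jaw":0,"tx":0,"ty":0,"tz":0.003,"rx":0,"ry":0,"rz":0},{"jaw":0,"tx":0,"ty":0,"tz":0.002,"rx":0,"ry":0,"rz":0},{"jaw":0,"tx":0,"ty":0,"tz":0,"rx":0,"ry":0,"rz":0}]'
```

```text
clock: 5.1
position: [0.4554, -0.3811, 0.0742]
eef_rot: [-0.0, 0.986, 0.168, -0.0]
force: [0.2, -0.8, -1.3]
finger_gap: 0.014
grasp_force: 10.0
```

No contact on the way down. I open so it drops the last millimetre, then rise.

```bash
python3 -m crank '[{"jaw":30,"tx":0,"ty":0,"tz":0,"rx":0,"ry":0,"rz":0},{"jaw":60,"tx":0,"ty":0,"tz":0,"rx":0,"ry":0,"rz":0},{"jaw":60,"tx":0,"ty":0,"tz":0,"rx":0,"ry":0,"rz":0},{"jaw":60,"tx":0,"ty":0,"tz":0,"rx":0,"ry":0,"rz":0},{"jaw":60,"tx":0,"ty":0,"tz":0,"rx":0,"ry":0,"rz":0},{"jaw":60,"tx":0,"ty":0,"tz":0,"rx":0,"ry":0,"rz":0}]'
python3 -m crank '[{"jaw":60,"tx":0,"ty":0,"tz":-0.02,"rx":0,"ry":0,"rz":0},{"jaw":60,"tx":0,"ty":0,"tz":-0.03,"rx":0,"ry":0,"rz":0},{"jaw":60,"tx":0,"ty":0,"tz":-0.03,"rx":0,"ry":0,"rz":0},{"jaw":60,"tx":0,"ty":0,"tz":-0.03,"rx":0,"ry":0,"rz":0},{"jaw":60,"tx":0,"ty":0,"tz":-0.04,"rx":0,"ry":0,"rz":0},{"jaw":60,"tx":0,"ty":0,"tz":0,"rx":0,"ry":0,"rz":0},{"jaw":60,"tx":0,"ty":0,"tz":0,"rx":0,"ry":0,"rz":0}]'
python3 - <<'E'
from h import *
C=np.array([.4555,-.381])
for n in("side","wrist"):
    p,d,W=cloud(n,f"pics/{n}9.png")
    hsv=cv2.cvtColor(p,cv2.COLOR_BGR2HSV).astype(int);H,S,V=hsv[...,0],hsv[...,1],hsv[...,2]
    rel=W[...,:2]-C;rr=np.hypot(rel[...,0],rel[...,1])
    b=(d>0)&(H>100)&(H<130)&(S>120)&(rr<.075)
    k=b&(rr>.05)&(W[...,2]<.07);a=np.degrees(np.arctan2(rel[...,1],rel[...,0]))[k]
    print(n,"yaw",np.degrees(np.angle(np.exp(3j*np.radians(a)).mean()))/3)
    for j in range(3):
        m=abs((a-(19.3+120*j)+180)%360-180)<40; print("  cup z90",np.percentile(W[...,2][k][m],[50,90]) if m.any() else None)
    t=W[...,2][b&(rr<.02)]; print("  bar top",np.percentile(t,[70,90]) if len(t) else None)
E
```

```text
clock: 5.7
position: [0.4557, -0.3814, 0.0748]
eef_rot: [0.0, 0.986, 0.168, 0.0]
force: [-0.2, 0.7, 0.2]
finger_gap: 0.0525
grasp_force: 0.0
clock: 6.4
position: [0.456, -0.3816, 0.2256]
eef_rot: [0.001, 0.986, 0.168, 0.001]
force: [-1.3, -0.5, -0.6]
finger_gap: 0.0529
grasp_force: 0.0
side yaw 19.191086088927975
  cup z90 [0.04114156 0.04374192]
  cup z90 [0.04344821 0.04462676]
  cup z90 [0.0417452  0.04317121]
  bar top [0.09033077 0.09852478]
wrist yaw 18.477211429275815
  cup z90 [0.04134431 0.04218158]
  cup z90 [0.04142209 0.04214469]
  cup z90 [0.04142012 0.04213366]
  bar top [0.09679187 0.09778721]
```

View pics/wrist9.png

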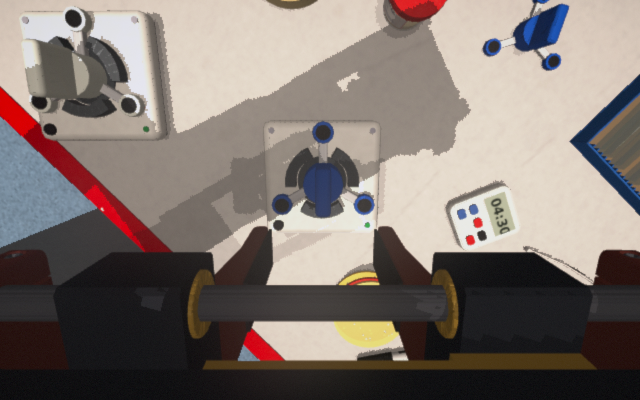

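The view shows the arms in the keyways with the cups at (322,132), (282,204) and (365,204). All three cups are at z 42 mm and the bar top is at 98 mm, so the head is fully seated and level. The white head hasn't been touched.

```bash
python3 -c "
from cell import ticket
print(ticket.sign_off())"
```

```text
the job is handed in; nothing more can be done
None
```

The blue head was turned about 30° clockwise and dropped into its keyways; it sits fully down and level, it has been let go, the white head was not touched, and the job is handed in.

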